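Switch off the polisher and hold its guard gate ajar

TASK

First turn the polisher's speed selector to off, the position marked with a ring. Then open the guard: the worn bolt on top of the gate sags behind the bent-up lip of its keeper, so lift the bolt by its knob while pulling it back out of the keeper, swing the gate towards you until its free edge stands about 9 cm open, and finish while still gripping the bolt knob and holding the gate ajar against its closing spring. Do not disturb the mug, the dish or the jar.

Things in the scene. Friction and masses are not known exactly. Their poses are not given: they have to be found in the camera images.
- controller: dark steel speed control box, 150 (x) x 160 (y) x 60 mm high, fixed on the bench; origin at the centre of its underside; its yaw varies. The selector stands upright on the middle of its top. White marks on the top, 45 to 48 mm from the selector's axis, show the four positions: three short bars, and a ring 15 mm across for off (the third position clockwise)
- selector_grip (a point): point on the selector's vertical axis at grip height, 37 mm above the box top. The selector: black skirt 44 mm across, 14 mm above the box top, under an upright bar grip 42 mm long, 14 mm thick, top 44 mm above the box top; grip it across the 14 mm. A white line on the bar marks its pointing end. The point turns with the selector: the bar lies along its x, pointing to its -x
- selector (a joint): selector angle, rad, growing clockwise seen from above; 0 has the bar along the box's x axis, pointing to the box's -x side. Detents at 0, 0.55, 1.1 (off, the ring mark) and 1.65 pull it in and hold it; 0.1 N m turns it from one to the next. End stops at 0 and 1.67. It starts in the first or the second detent
- guard: fixed grey open-topped guard around a polishing motor, 240 deep (x) x 310 wide (y) x 180 mm high; origin at the centre of its underside; its yaw varies. Its -x side, towards the robot, is the barred steel gate; the posts either side of the gate are 180 mm high
- gate_hinge (a point): point on the gate's vertical hinge line at the height of the gate's top (180 mm above the bench); at x = -110 mm, y = +130 mm of the guard (the left end of the gate as the robot sees it). The point's axes turn with the gate: the gate runs from here along -y
- gate_stile (a point): top of the gate's free edge, 240 mm from the hinge line; the gate is 16 mm thick
- gate (a joint): gate angle, rad, 0 closed, growing as the free edge swings towards the robot (clockwise from above), up to 1.5; the free edge stands 240 mm x sin(angle) open. A spring closes it: 0.3 N m when closed, rising by 0.6 N m per rad. It cannot open before the bolt's head is out of the keeper
- bolt_knob: upright round steel knob of the bolt, 16 mm in diameter, standing 65 mm above the bar's axis; origin at its foot, on the bar's axis. With the bolt shot home and sagging it lies 180 mm from the hinge line and 198 mm above the bench. Axes as the gate's: +y points from the keeper to the hinge. The bolt, with knob, weighs 140 to 230 g
- bolt_grip (a point): point on the bolt knob's axis at the height to grip, 46 mm above the bar's axis and 19 mm under the knob's top; the staples that carry the bar stand 34 mm and 80 mm from the knob along the bar when home and reach 25 mm above the sagging bar's axis
- bolt (a joint): how far the bolt is pulled back from the keeper along the gate, towards the hinge, m: 0 home, at most 0.042; friction about 1.2 N. It starts between 0 and 0.006. The head is clear of lip and keeper from 0.026 on
- bolt_lift (a joint): how far the bolt is lifted in its worn staples, m: 0 sagging under its own weight, at most 0.014. The head passes the lip only when lifted by 0.0075 or more, and must stay lifted while bolt goes from about 0.008 to 0.026
- keeper_lip (a point): middle of the upper edge of the keeper's lip. The keeper is a steel bracket open above, on the post beyond the gate's free edge: two cheeks 30 mm apart and 45 mm high, and on the gate's side a lip 4 mm thick, bent up 12 mm above the post. The bolt's bar (10 mm thick) passes over it; the head at its end, a disc 26 mm across, 12 mm thick, hangs behind the lip, overlapping it by 7 mm
- mug: steel mug, 76 mm across, 100 mm high, with a handle; loose; origin at the centre of its underside
- dish: white ceramic dish, 100 mm across, 35 mm high; loose; origin at the centre of its underside
- jar: amber glass jar with a steel lid, 56 mm across, 70 mm high; loose; origin at the centre of its underside
Not all that is in view belongs to the job. There is more than one size of the controller; the job needs the larger.

How it is judged:
By the outcome, as a careful person would: the job done as asked, in the order asked, and still so for the second after the job is handed in, while the arm keeps its last pose, push and grip.
It also fails if it takes over 48 s, if anything falls off the work surface, if the arm or the gripper's body presses on something with over 40 N, if the wrist force passes 120 N, or if a joint passes its speed limit or range.

ROBOT

A 7-joint arm with a two-finger parallel gripper is mounted at the origin on the work surface. World frame = base frame: x ahead of the robot, y to its left, z up, the work surface at z = 0. Lengths are in m, angles in rad, forces in N, time in s.
With the tool pointing down it reaches from about 0.425 to 0.875 m from the base axis. Payload 4.7 kg.
Tool frame: the origin (TCP) lies at the very end of the fingers, on their centre line; the grasp point (between the pads) lies 19 mm behind it; z points along the fingers, y is the line along which they close (so a half turn about z gives the same grasp; the last joint's range is limited). The gripper opens to 87 mm and grips with 3 to 60 N. Pads are 19 mm wide; open, the fingers measure 117 mm over their backs; the gripper's body (75 mm by 190 mm) begins 51 mm behind the grasp point.
Start: joints at [-1.175, 0.321, -0.07, 1.45, 0.023, 1.371, -0.057], TCP at [0.242, 0.603, 0.223] pointing down, gripper open.
Joint ranges: [-2.86, 2.86], [-0.3, 2.09], [-1.38, 1.24], [0.06, 2.45], [-1.56, 4.7], [0.09, 2.05], [-2.69, 2.69]. Speed limits (rad/s): [2.57, 2.57, 3.14, 3.14, 3.14, 3.14, 3.14].

INTERFACE

Orientations are given as a rotation vector (axis times angle).
In Python, from bench import get_state, get_image, get_calibration, close_job gives the robot as it stands.
- The arm moves only by the shell command python3 -m crank 'ROWS' [FORCE]. ROWS is JSON, a list of rows, each a list of 5 numbers: the opening, from 0 (shut) to 1 (fully open), then the shift along the world's x, y, z in units of 0.2 m (1.0 is 0.2 m), then the turn about the world's z in units of 2 pi rad (1.0 is 2 pi rad). A call has 1 to 5 rows; each row is the pose to reach, as a shift and turn from the pose commanded when the call began, turning the shorter way round; what a row does not reach only later rows make up. A row lasts 1/8 s, in which the tool goes at most 62.5 mm and 10.7 degrees, less where a joint would pass 70% of its speed; a pose out of reach is approached as far as the arm can. A call with a number of a shift or a turn outside -1 to 1 is refused whole. A call with a gripper value outside its range is refused whole. The fingers move at their own pace and stop on an object; FORCE is the grip in N (left out, the last holds). Time passes only in rows, so rows that repeat a pose let the fingers close. It gives the time, the measured TCP pose, the force, the opening and the grip force at its end, in the units of the state.
- get_state(): the state, without advancing time (a new reading comes with each control period).
- get_image(name): name is "side" or "top"; returns the picture (384x512x3 uint8, red, green, blue); there is no depth.
- get_calibration(name): a dict with "fovy" (degrees; the focal length in pixels is half the picture's height over the tangent of half this angle, whatever the lens; pixels are square), "cx", "cy" (the principal point, pixels), "R" (3x3) and "t" (3): a world point X has camera coordinates R X + t. Camera axes: x right, y down, z forward; pixel columns grow to the right and rows downward; lengths in m; the calibration is good to about 2 mm. A picture is of the moment at which its call begins. get_calibration takes no time and is no camera call.
- close_job(): hands the job in; it is judged then, once.
The state is a dict: "time": time; "joint_positions": joint angles; "qd": joint speeds; "joint_torque": joint torques, N m; "position": TCP position; "tool_rot": TCP orientation; "ft_force": force on the tool from outside, world axes, zero at the start; "torque": the same for the moment, N m; "grip_width": opening from 0.0 (shut) to 1.0 (fully open); "grip_force": force on a finger pad.
Only numpy, scipy, OpenCV 4.12 (cv2) and the standard library are available. Lean on these libraries where they do the work, as an engineer would, in place of code of your own. Each camera call takes 0.05 s, during which the arm holds its last target. There are 200 camera calls.

## Working session

There is one attempt and no reset: what is moved stays moved. The work goes in short steps, Python scripts to look and compute and a shell command to move; the robot and the scene stay as the last step left them, time stands still between calls to the robot, and variables do not carry over. Pictures are saved under pics/ and viewed, at most 10 in all, crops included, and the job is handed in when it is done.

```bash
mkdir -p pics
cat > h.py <<'E'
import numpy as np, cv2
from bench import *
def P(name,X):
    c=get_calibration(name);f=192/np.tan(np.radians(c["fovy"])/2)
    p=np.atleast_2d(X)@np.array(c["R"]).T+np.array(c["t"])
    return np.c_[c["cx"]+f*p[:,0]/p[:,2],c["cy"]+f*p[:,1]/p[:,2]]
def ray(name,uv,z):
    c=get_calibration(name);f=192/np.tan(np.radians(c["fovy"])/2)
    R=np.array(c["R"]);o=-R.T@np.array(c["t"])
    d=R.T@np.array([(uv[0]-c["cx"])/f,(uv[1]-c["cy"])/f,1])
    return o+d*(z-o[2])/d[2]
def crop(img,x0,y0,w,h,s,fn):
    cv2.imwrite(fn,cv2.resize(img[y0:y0+h,x0:x0+w,::-1],None,fx=s,fy=s,interpolation=cv2.INTER_CUBIC))
E
python3 - <<'E'
from h import *
for n in("side","top"):
    im=get_image(n);np.save(n+".npy",im)
    crop(im,0,0,512,384,1.5,f"pics/{n}0.png")
    c=get_calibration(n);print(n,c)
print(get_state())
E
```

```text
side {'fovy': 53.907851101320084, 'cx': 254.90555675000877, 'cy': 191.5524895984159, 'R': array([[ 9.99926477e-01, -9.35289701e-04,  1.20898712e-02],
       [ 7.52340065e-03, -7.34069671e-01, -6.79032486e-01],
       [ 9.50989989e-03,  6.79073518e-01, -7.34008664e-01]]), 't': array([-0.4649077 ,  0.09617348,  1.19205285])}
top {'fovy': 45.24708130870933, 'cx': 250.61049947485589, 'cy': 192.9478716516226, 'R': array([[-2.77341627e-02, -9.99611048e-01, -2.92737028e-03],
       [-9.95066686e-01,  2.78868979e-02, -9.52082485e-02],
       [ 9.52528523e-02,  2.72407594e-04, -9.95453073e-01]]), 't': array([-0.01593473,  0.47207255,  1.60833928])}
{'time': 0.1, 'joint_positions': array([-1.17488497,  0.3217347 , -0.07007997,  1.45158158,  0.02261943,
        1.37078616, -0.05689123]), 'qd': array([-0.00093482,  0.00016305, -0.00062498, -0.0033832 , -0.00123649,
        0.00069109,  0.00040992]), 'joint_torque': array([-3.34647211e-04, -4.92567945e+01, -4.05844487e-01, -3.13396382e+01,
       -6.40442083e-02,  3.94497660e-02,  8.48318450e-05]), 'position': array([0.242058  , 0.60270484, 0.22156571]), 'tool_rot': array([-5.96014314e-01, -3.08431878e+00,  2.68573118e-03]), 'ft_force': array([ 0.51120909,  0.0290655 , -0.09076896]), 'torque': array([-0.02824296,  0.01644203, -0.01196933]), 'grip_force': 0.0, 'grip_width': 0.9965389901979661}
```

View pics/top0.png

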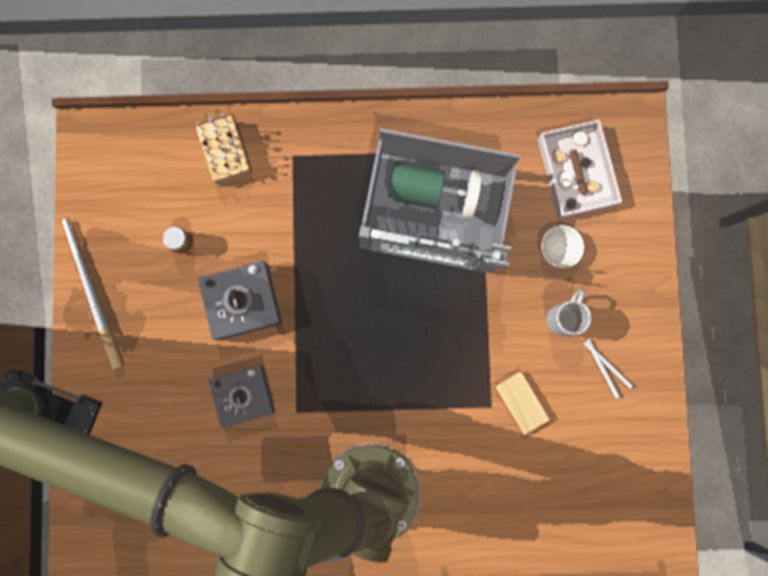

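View pics/side0.png

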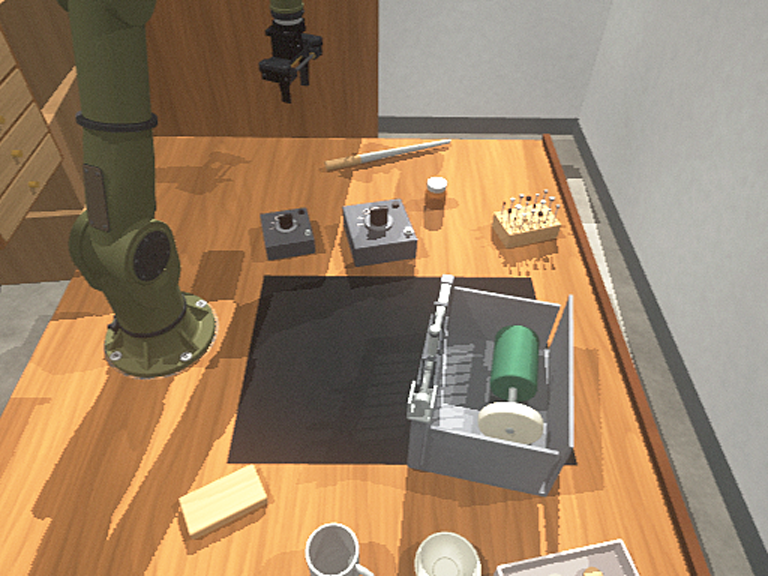

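The top view shows two control boxes. The larger is at (240,300) in the enlarged view, about 75 px square. The smaller is at (241,395), about 57 px. The larger one fits the 150×160 mm description. The guard's gate runs from (370,240) to (505,258), with the keeper on the right. The jar is at (176,239). The next crop confirms the larger box and shows the gate and bolt.

Run:
```python
from h import *
t=np.load("top.npy");s=np.load("side.npy")
g=lambda im,x,y,w,h,W,H:cv2.resize(im[y:y+h,x:x+w,::-1],(W,H),interpolation=cv2.INTER_CUBIC)
a=np.hstack([g(t,130,170,60,60,400,300*4//3)[:300*4//3],g(s,225,125,60,60,400,400)])
cv2.imwrite("pics/ctrl.png",a)
b=np.vstack([g(t,235,145,110,40,770,280),g(s,262,175,60,24,750,300).copy() if 0 else g(s,262,180,100,40,770,308)])
c=np.hstack([g(t,235,140,110,45,0+440,180)]) if 0 else None
cv2.imwrite("pics/gate.png",np.hstack([g(t,235,135,110,60,550,300),g(s,265,180,50,110,250,550)[:300]]) if 0 else np.vstack([g(t,235,140,110,44,770,308),cv2.rotate(g(s,265,178,42,108,280,720),cv2.ROTATE_90_COUNTERCLOCKWISE)[:, :].copy() if 0 else np.pad(cv2.rotate(g(s,265,180,42,108,280,720),cv2.ROTATE_90_COUNTERCLOCKWISE),((0,0),(0,50),(0,0)))]))
# box-size check at top heights
for uv in [(133,183),(180,174),(185,217),(142,226)]: print(ray("top",uv,.06))
```

```text
[0.51392347 0.37763146 0.06      ]
[0.54081273 0.21422188 0.06      ]
[0.39104381 0.19897122 0.06      ]
[0.36424493 0.34719774 0.06      ]
```

View pics/ctrl.png

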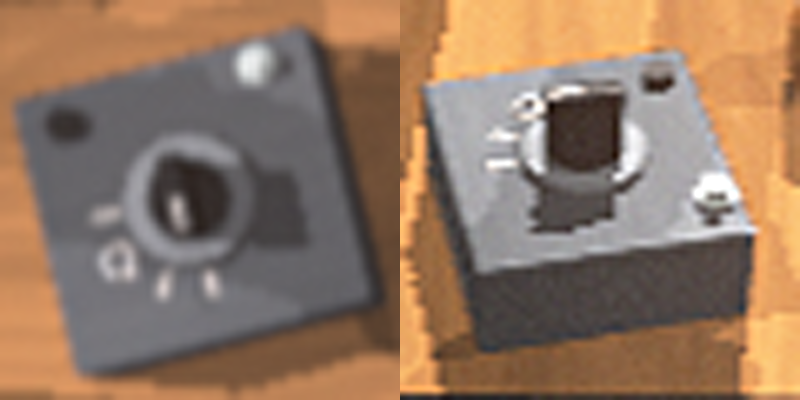

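View pics/gate.png

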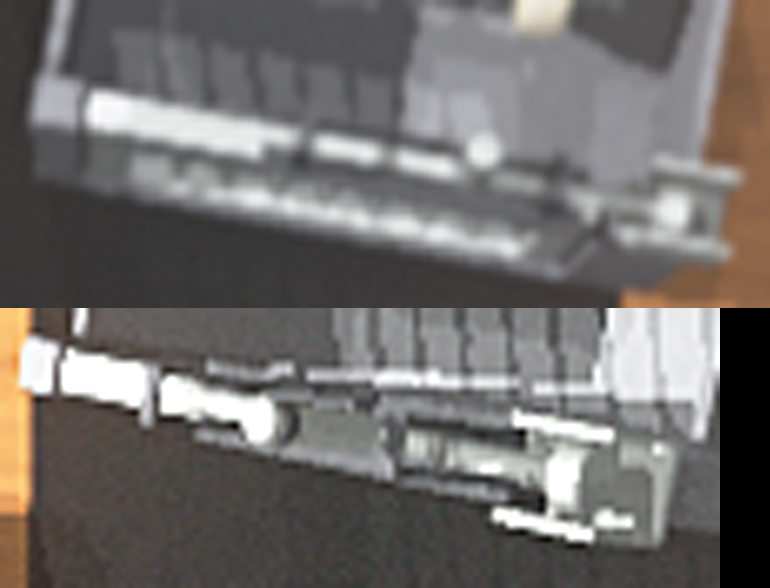

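The larger box has four white marks. Clockwise, they are bars at crop (212,285) and (163,285), the ring at (118,263), and a bar at (105,215). The pointer line is near (180,212), so the selector is probably in detent 0 or 1. In the gate crop the knob top is at (483,152), the keeper cheeks are around (680,210), and the left post is at (55,100). Next I fit the poses.

```bash
cat > fit.py <<'E'
from h import *
from scipy.optimize import least_squares
T=lambda p:np.array([130,170])+np.array(p)/6.667
S=lambda p:np.array([225,125])+np.array(p)/6.667
def rz(a):return np.array([[np.cos(a),-np.sin(a),0],[np.sin(a),np.cos(a),0],[0,0,1]])
mk=lambda a:[-.0465*np.cos(a),.0465*np.sin(a),.06]
# clockwise from -x goes to +y
L=[(.075,.08,.06),(.075,-.08,.06),(-.075,-.08,.06),(-.075,.08,.06)]
obs=[("top",L[0],T((17,100))),("top",L[1],T((300,28))),("top",L[2],T((380,300))),("top",L[3],T((85,375))),
("side",L[3],S((425,88))),("side",L[0],S((672,50))),("side",L[1],S((752,232))),("side",L[2],S((478,272))),
("top",mk(0),T((212,285))),("top",mk(.55),T((163,285))),("top",mk(1.1),T((118,263))),("top",mk(1.65),T((105,215))),("side",mk(1.1),S((528,103)))]
def W(p,X):return rz(p[2])@np.array(X)+[p[0],p[1],0]
f=lambda p:np.concatenate([(P(n,W(p,X))[0]-uv) for n,X,uv in obs])
r=least_squares(f,[.45,.28,.25],loss="soft_l1");print("box",r.x,np.round(f(r.x).reshape(-1,2),1).tolist())
box=r.x
for a in(0,.55):
    for n,F in(("top",130),("side",225)):
        o=np.array([130,170]) if n=="top" else np.array([225,125])
        print(a,n,[np.round((P(n,W(box,(-c*np.cos(a),c*np.sin(a),.104)))[0]-o)*6.667).tolist() for c in(-.021,0,.021)])
# guard
q=[("top",(.12,.155,.18),np.array((382,132))/1.5),("top",(.12,-.155,.18),np.array((519,157))/1.5)]
kt=np.array([235,140])+np.array((483,152))/7
q+=[("top",(-.11,-.05,.263),kt)]
q+=[("side",(.12,.155,.18),np.array((572,297))/1.5),("side",(.12,-.155,.18),np.array((545,491))/1.5)]
g=lambda p:np.concatenate([(P(n,W(p,X))[0]-uv) for n,X,uv in q])
r=least_squares(g,[.6,0,-.15],loss="soft_l1");print("guard",r.x,np.round(g(r.x).reshape(-1,2),1).tolist())
gd=r.x
print("knob top ray",ray("top",kt,.263))
for nm,X in(("hinge",(-.11,.13,.18)),("knobtop",(-.11,-.05,.263)),("knobfoot",(-.11,-.05,.198)),("stile",(-.11,-.11,.18)),("postL",(-.12,.155,.18)),("postR",(-.12,-.155,.18))):
    w=W(gd,X);t=(P("top",w)[0]-[235,140])*7;s=P("side",w)[0];print(nm,w.round(4),t.round(),np.round([(s[1]-180)*6.667,308+280-(s[0]-265)*6.667]))
E
python3 fit.py
```

```text
box [0.45561303 0.28920006 0.2412111 ] [[-1.6, -0.6], [0.6, -2.0], [-0.5, -1.2], [-1.3, -0.1], [-61.3, -0.5], [-58.9, -0.5], [-58.9, 0.4], [-60.2, 1.1], [0.2, -0.7], [0.2, -0.8], [0.8, -1.3], [-0.4, -0.7], [-60.1, 1.7]]
0 top [[163.0, 146.0], [173.0, 186.0], [184.0, 227.0]]
0 side [[222.0, 87.0], [183.0, 93.0], [144.0, 99.0]]
0.55 top [[186.0, 147.0], [173.0, 186.0], [161.0, 226.0]]
0.55 side [[222.0, 101.0], [183.0, 93.0], [145.0, 85.0]]
guard [ 0.65211861 -0.17248531 -0.25287033] [[0.1, -2.0], [1.7, 1.9], [-0.0, 1.9], [-0.4, 0.3], [13.4, -27.1]]
knob top ray [ 0.53905363 -0.19371555  0.263     ]
hinge [ 0.5781 -0.0191  0.18  ] [ 80. 108.] [ 59. 379.]
knobtop [ 0.5331 -0.1934  0.263 ] [483. 166.] [260. 449.]
knobfoot [ 0.5331 -0.1934  0.198 ] [467. 188.] [372. 462.]
stile [ 0.5181 -0.2515  0.18  ] [590. 223.] [534. 499.]
postL [0.5747 0.0076 0.18  ] [ 22. 117.] [ 13. 392.]
postR [ 0.4972 -0.2925  0.18  ] [682. 266.] [636. 555.]
```

```bash
python3 - <<'E'
s=open('fit.py').read()
s=s.replace("S=lambda p:np.array([225,125])+np.array(p)/6.667","S=lambda p:np.array([165,125])+np.array(p)/6.667")
i=s.index("q=[(");j=s.index('print("knob top')
s=s[:i]+'''A=lambda p:np.array([235,140])+np.array(p)/7
B=lambda p:np.array([265+(588-p[1])/6.667,180+p[0]/6.667])
q=[("top",(.12,.155,.18),np.array((382,132))/1.5),("top",(.12,-.155,.18),np.array((519,157))/1.5),
("side",(.12,.155,.18),np.array((572,297))/1.5),("top",(-.12,.155,.18),A((30,125))),("side",(-.12,.155,.18),B((22,392))),
("top",(-.11,-.05,.263),A((483,152))),("side",(-.11,-.05,.263),B((262,420)))]
kt=A((483,152))
def g(p): return np.concatenate([(P(n,W(p,np.array(X)+[0,p[3] if X[2]>.2 else 0,0]))[0]-uv)*(2 if X[2]>.2 else 1) for n,X,uv in q])
r=least_squares(g,[.6,0,-.15,.003],loss="soft_l1",bounds=([-1,-1,-1,0],[1,1,1,.006]));print("guard",r.x,np.round(g(r.x).reshape(-1,2),1).tolist())
gd=r.x
print("kt side",P("side",ray("top",kt,.263)),B((262,420)))
'''+s[j:]
open('fit.py','w').write(s)
E
python3 fit.py
```

```text
box [0.4531899  0.28913968 0.23754529] [[-1.5, -0.0], [0.7, -1.2], [-0.5, -0.4], [-1.3, 0.6], [-1.9, -0.5], [0.5, -0.5], [0.3, 0.4], [-1.0, 1.1], [0.1, -0.0], [0.2, -0.1], [0.8, -0.7], [-0.4, -0.0], [-0.7, 1.7]]
0 top [[163.0, 151.0], [173.0, 191.0], [184.0, 231.0]]
0 side [[218.0, 88.0], [179.0, 93.0], [140.0, 99.0]]
0.55 top [[186.0, 151.0], [173.0, 191.0], [161.0, 231.0]]
0.55 side [[217.0, 101.0], [179.0, 93.0], [141.0, 85.0]]
guard [ 0.65686207 -0.17500848 -0.22109464  0.00598663] [[-0.6, -2.2], [1.5, -1.2], [-0.3, -0.3], [0.5, -0.9], [-0.2, -0.1], [0.1, -0.5], [-2.8, -0.2]]
kt side [[288.42582338 219.17806121]] [290.19874006 219.2980351 ]
knob top ray [ 0.53905363 -0.19371555  0.263     ]
hinge [ 0.578  -0.0241  0.18  ] [ 91. 108.] [ 67. 379.]
knobtop [ 0.5386 -0.1997  0.263 ] [497. 153.] [275. 432.]
knobfoot [ 0.5386 -0.1997  0.198 ] [480. 176.] [386. 446.]
stile [ 0.5254 -0.2582  0.18  ] [604. 207.] [551. 477.]
postL [0.5738 0.0025 0.18  ] [ 33. 119.] [ 21. 393.]
postR [ 0.5058 -0.2999  0.18  ] [697. 247.] [656. 529.]
```

Fit: the box is at (0.453, 0.289) with yaw 0.2375. The selector is in detent 0, since the bar ends match angle 0 in both views. The knob is near (0.539, −0.194) and the guard yaw is about −0.21. I'm moving above the selector.

```bash
python3 -m crank '[[1,0.53,-0.785,0,0.0985],[1,0.53,-0.785,0,0.0985],[1,0.53,-0.785,0,0.0985],[1,0.53,-0.785,0,0.0985],[1,0.53,-0.785,0,0.0985]]' 20; python3 -m crank '[[1,0.53,-0.785,0,0],[1,0.53,-0.785,0,0],[1,0.53,-0.785,0,0],[1,0.53,-0.785,0,0],[1,0.53,-0.785,0,0]]'
cat > st.py <<'E'
from h import *
from scipy.spatial.transform import Rotation as R
s=get_state();m=R.from_rotvec(s["tool_rot"]).as_matrix()
print("t",s["time"],"p",np.round(s["position"],4),"yaw_y",np.arctan2(m[1,1],m[0,1]).round(4),"tz",m[:,2].round(3),"F",np.round(s["ft_force"],1),"M",np.round(s["torque"],2),"w",s["grip_width"],s["grip_force"])
E
python3 st.py
python3 - <<'E'
from h import *
im=get_image("side");crop(im,200,60,130,110,6,"pics/s1.png")
E
```

```text
time: 0.72
position: [0.3488, 0.4452, 0.2224]
tool_rot: [0.367, -3.12, 0.0]
ft_force: [-1.6, 0.4, -0.7]
grip_width: 1.004
grip_force: 0.0
time: 1.35
position: [0.4534, 0.2906, 0.2223]
tool_rot: [0.372, -3.119, -0.001]
ft_force: [-1.0, 0.7, 0.2]
grip_width: 1.001
grip_force: 0.0
t 1.35 p [0.4534 0.2906 0.2223] yaw_y 1.8084 tz [-0.001  0.001 -1.   ] F [-1.   0.7  0.2] M [ 0.09  0.03 -0.04] w 1.0007281828096908 0.0
```

View pics/s1.png

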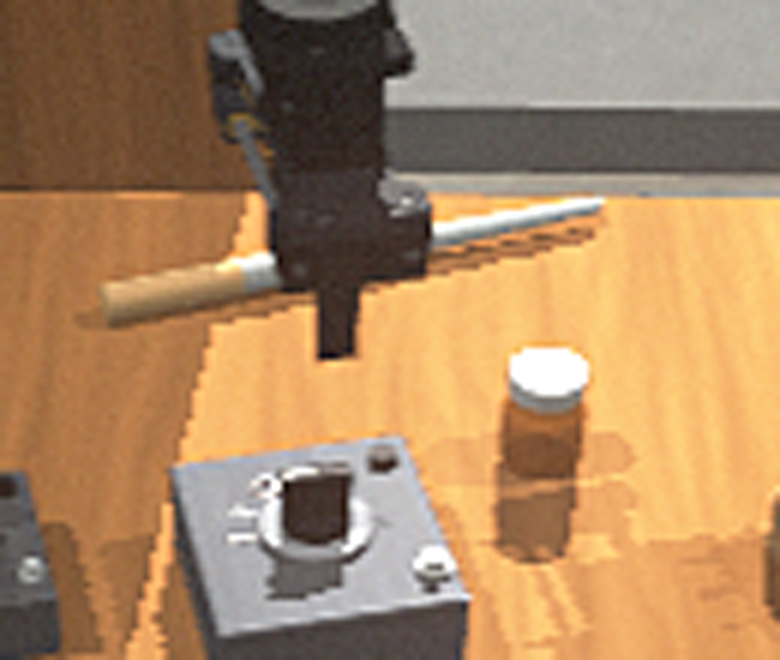

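```bash
python3 -m crank '[[0.6,0,-0.005,-0.3,0],[0.6,0,-0.005,-0.6,0],[0.6,0,-0.005,-0.72,0],[0.6,0,-0.005,-0.72,0],[0.6,0,-0.005,-0.72,0]]'; python3 -m crank '[[0,0,0,0,0],[0,0,0,0,0],[0,0,0,0,0],[0,0,0,0,0],[0,0,0,0,0]]' 20; python3 st.py
```

```text
time: 2.02
position: [0.4545, 0.2901, 0.0799]
tool_rot: [-0.374, 3.117, 0.002]
ft_force: [0.3, 0.5, -0.4]
grip_width: 0.614
grip_force: 0.0
time: 2.65
position: [0.4534, 0.292, 0.0789]
tool_rot: [-0.373, 3.118, 0.009]
ft_force: [-1.3, 8.8, -2.1]
grip_width: 0.157
grip_force: 20.0
t 2.65 p [0.4534 0.292  0.0789] yaw_y 1.8091 tz [ 0.     0.006 -1.   ] F [-1.3  8.8 -2.1] M [ 1.8   0.22 -0.21] w 0.15730910388664796 19.999790887814015
```

```bash
python3 -m crank '[[0,-0.003,0.015,0,0],[0,-0.003,0.015,0,-0.025],[0,-0.003,0.015,0,-0.05],[0,-0.003,0.015,0,-0.075],[0,-0.003,0.015,0,-0.1]]'; python3 st.py
```

```text
time: 3.28
position: [0.4535, 0.2932, 0.0789]
tool_rot: [0.616, 3.08, 0.005]
ft_force: [-0.3, 4.8, -1.2]
grip_width: 0.157
grip_force: 20.0
t 3.275 p [0.4535 0.2932 0.0789] yaw_y 1.1759 tz [ 0.001  0.003 -1.   ] F [-0.3  4.8 -1.2] M [1.18 0.09 0.  ] w 0.15713647532520655 19.99457934172824
```

```bash
python3 -m crank '[[0,0,0.012,0,-0.025],[0,0,0.012,0,-0.05],[0,0,0.012,0,-0.075],[0,0,0.012,0,-0.075],[0,0,0.012,0,-0.075]]'; python3 st.py
```

```text
time: 3.9
position: [0.454, 0.294, 0.0789]
tool_rot: [1.309, 2.855, 0.002]
ft_force: [1.2, 3.2, 0.1]
grip_width: 0.165
grip_force: 20.0
t 3.9 p [0.454  0.294  0.0789] yaw_y 0.711 tz [ 0.001  0.001 -1.   ] F [1.2 3.2 0.1] M [ 0.41 -0.16 -0.05] w 0.16468508781431312 20.00005560228601
```

```bash
python3 -m crank '[[0.5,0,0,0,0],[0.5,0,0,0,0],[0.5,0,0,0.2,0],[0.5,0,0,0.5,0],[0.5,0,0,0.9,0]]'; python3 -m crank '[[1,0.1,-0.3,0.1,-0.03],[1,0.2,-0.6,0.1,-0.06],[1,0.2,-0.8,0.1,-0.09],[1,0.2,-0.8,0.1,-0.12],[1,0.2,-0.8,0.1,-0.12]]'; python3 st.py
python3 - <<'E'
from h import *
s=get_image("side");t=get_image("top")
g=lambda im,x,y,w,h,W,H:cv2.resize(im[y:y+h,x:x+w,::-1],(W,H),interpolation=cv2.INTER_CUBIC)
cv2.imwrite("pics/s2.png",np.hstack([g(t,130,170,60,60,400,400),g(s,225,125,60,60,400,400)]))
E
```

```text
time: 4.53
position: [0.4531, 0.2926, 0.2421]
tool_rot: [-1.313, -2.854, 0.003]
ft_force: [1.1, 0.7, -1.0]
grip_width: 0.489
grip_force: 0.0
time: 5.15
position: [0.4934, 0.1329, 0.2609]
tool_rot: [-2.27, -2.171, 0.001]
ft_force: [-0.2, 0.3, -0.1]
grip_width: 0.96
grip_force: 0.0
t 5.15 p [0.4934 0.1329 0.2609] yaw_y -0.0448 tz [-0.001 -0.    -1.   ] F [-0.2  0.3 -0.1] M [-0.05  0.02 -0.01] w 0.960480308964916 0.0
```

View pics/s2.png

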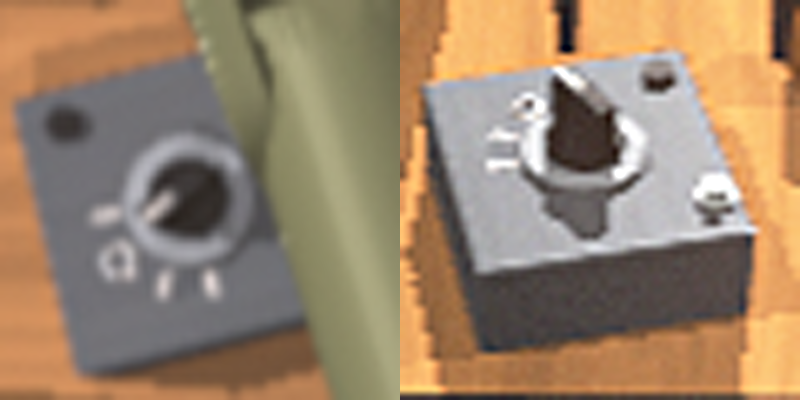

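```bash
cat >> fit.py <<'E'
print("CHECK")
for a in(1.1,1.65):
  for n,o in(("top",[130,170]),("side",[165,125])):
    print(a,n,[np.round((P(n,W(box,(-c*np.cos(a),c*np.sin(a),.104)))[0]-o)*6.667).tolist() for c in(-.021,0,.021)])
E
python3 fit.py | sed -n '/CHECK/,$p'
```

```text
CHECK
1.1 top [[205.0, 163.0], [173.0, 191.0], [142.0, 219.0]]
1.1 side [[605.0, 113.0], [579.0, 93.0], [553.0, 74.0]]
1.65 top [[215.0, 184.0], [173.0, 191.0], [132.0, 199.0]]
1.65 side [[585.0, 119.0], [579.0, 93.0], [573.0, 68.0]]
```

The selector line now runs from (148,215) toward the ring in the top view and from (560,72) to (612,108) in the side view. Both match the 1.1 rad prediction, so it is off. Next is the hover over the bolt knob.

```bash
python3 -m crank '[[1,0.05,-0.2,0.2,-0.01],[1,0.12,-0.5,0.2,-0.02],[1,0.2,-0.8,0.2,-0.028],[1,0.2,-0.8,0.2,-0.028],[1,0.2,-0.8,0.2,-0.028]]'; python3 -m crank '[[1,0.04,-0.3,0,0],[1,0.04,-0.6,0,0],[1,0.04,-0.83,0,0],[1,0.04,-0.83,0,0],[1,0.04,-0.83,0,0]]'; python3 st.py
python3 - <<'E'
from h import *
s=get_image("side");t=get_image("top")
np.save("s3.npy",s)
crop(s,230,150,110,130,4.5,"pics/s3.png")
X=np.array(get_state()["position"]);print((P("side",X)[0]-[230,150])*4.5, (P("side",[[.541,-.194,.263],[.541,-.194,.198]])-[230,150])*4.5)
E
```

```text
time: 5.88
position: [0.5335, -0.0253, 0.3007]
tool_rot: [-2.45, -1.965, 0.001]
ft_force: [-0.7, 1.0, 1.0]
grip_width: 0.998
grip_force: 0.0
time: 6.5
position: [0.5423, -0.1897, 0.3006]
tool_rot: [-2.448, -1.967, -0.001]
ft_force: [-0.3, 0.7, -0.4]
grip_width: 0.997
grip_force: 0.0
t 6.5 p [ 0.5423 -0.1897  0.3006] yaw_y -0.2172 tz [-0.001  0.001 -1.   ] F [-0.3  0.7 -0.4] M [-0.02  0.05 -0.03] w 0.9970688514557394 0.0
[274.93110974 257.12474016] [[266.73730176 311.7613355 ]
 [257.26659    386.79366823]]
```

View pics/s3.png

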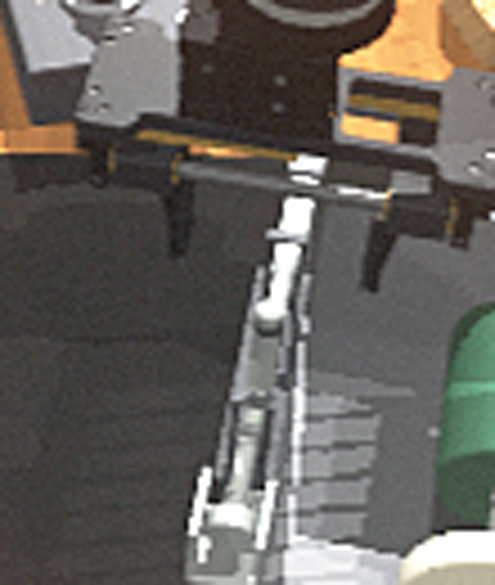

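The knob's bright top is at crop (268,314), with its shaded side below down to about (258,388). That agrees with the prediction for (0.541, −0.194). The fingers straddle it, so I descend and grip.

```bash
python3 -m crank '[[1,-0.005,-0.018,-0.15,0],[1,-0.005,-0.018,-0.3,0],[1,-0.005,-0.018,-0.373,0],[0.5,-0.005,-0.018,-0.373,0],[0.3,-0.005,-0.018,-0.373,0]]'; python3 -m crank '[[0,0,0,0,0],[0,0,0,0,0],[0,0,0,0,0],[0,0,0,0,0]]' 40; python3 st.py
```

```text
time: 7.22
position: [0.5414, -0.1958, 0.2277]
tool_rot: [2.451, 1.962, 0.002]
ft_force: [0.4, -0.4, -0.2]
grip_width: 0.855
grip_force: 0.0
time: 7.72
position: [0.5406, -0.196, 0.2266]
tool_rot: [2.453, 1.962, 0.0]
ft_force: [-0.3, 0.8, 0.0]
grip_width: 0.4
grip_force: 0.0
t 7.725 p [ 0.5406 -0.196   0.2266] yaw_y -0.2216 tz [ 0. -0. -1.] F [-0.3  0.8  0. ] M [-0.08  0.06  0.05] w 0.40036223632839185 0.0
```

```bash
python3 -m crank '[[0,0,0,0,0],[0,0,0,0,0],[0,0,0,0,0],[0,0,0,0,0]]' 40; python3 st.py
```

```text
time: 8.22
position: [0.5409, -0.1961, 0.2265]
tool_rot: [2.453, 1.962, 0.001]
ft_force: [1.5, -0.5, -0.8]
grip_width: 0.172
grip_force: 40.0
t 8.225 p [ 0.5409 -0.1961  0.2265] yaw_y -0.2216 tz [ 0.001 -0.    -1.   ] F [ 1.5 -0.5 -0.8] M [-0.25 -0.35 -0.04] w 0.17157931244922456 39.975827280431986
```

```bash
python3 -m crank '[[0,0,0,0.02,0],[0,0,0,0.035,0],[0,0,0,0.052,0],[0,0,0,0.052,0]]'; python3 st.py
```

```text
time: 8.72
position: [0.5408, -0.1961, 0.2373]
tool_rot: [2.453, 1.962, 0.001]
ft_force: [1.9, -1.2, -1.1]
grip_width: 0.171
grip_force: 40.0
t 8.725 p [ 0.5408 -0.1961  0.2373] yaw_y -0.2215 tz [ 0.001 -0.    -1.   ] F [ 1.9 -1.2 -1.1] M [-0.29 -0.33 -0.02] w 0.17061067986574943 39.97295334935188
```

```bash
python3 -m crank '[[0,0.006,0.027,0,0],[0,0.012,0.054,0,0],[0,0.018,0.081,0,0],[0,0.018,0.081,0,0]]'; python3 st.py
```

```text
time: 9.22
position: [0.5447, -0.1783, 0.2368]
tool_rot: [-2.451, -1.964, -0.002]
ft_force: [2.9, 0.9, -1.2]
grip_width: 0.175
grip_force: 40.0
t 9.225 p [ 0.5447 -0.1783  0.2368] yaw_y -0.2199 tz [ 0.     0.001 -1.   ] F [ 2.9  0.9 -1.2] M [-0.01 -0.52 -0.1 ] w 0.17489507372109414 39.971340699121356
```

```bash
python3 -m crank '[[0,0.006,0.027,0,0],[0,0.012,0.054,0,0],[0,0.0165,0.078,0,0],[0,0.0165,0.078,0,0]]'; python3 st.py
python3 - <<'E'
from h import *
s=get_image("side")
crop(s,250,170,70,110,5,"pics/s4.png")
E
```

```text
time: 9.72
position: [0.5479, -0.163, 0.2369]
tool_rot: [-2.452, -1.963, -0.001]
ft_force: [2.7, 0.6, -1.8]
grip_width: 0.173
grip_force: 40.0
t 9.725 p [ 0.5479 -0.163   0.2369] yaw_y -0.2204 tz [ 0.     0.001 -1.   ] F [ 2.7  0.6 -1.8] M [-0.01 -0.58 -0.04] w 0.17342493501050696 39.97141554951668
```

View pics/s4.png

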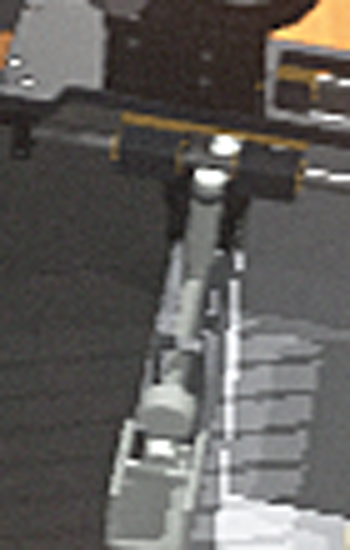

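The bolt head at (165,408) now stands clear on the gate side of the lip. Next I compute the arc for the swing.

Run:
```python
import numpy as np
K=np.array([.5479,-.163]);H=K+.143*np.array([np.sin(.22),np.cos(.22)])
for t in np.arange(1,11)*.0388:
    c,s=np.cos(t),np.sin(t);d=np.array([[c,s],[-s,c]])@(K-H)+H-K
    print(round(t,3),(d/.2).round(4),round(-t/2/np.pi,4))
```

```text
0.039 [-0.0269  0.0066] -0.0062
0.078 [-0.0536  0.0142] -0.0124
0.116 [-0.08    0.0228] -0.0185
0.155 [-0.106   0.0325] -0.0247
0.194 [-0.1316  0.0432] -0.0309
0.233 [-0.1568  0.0548] -0.0371
0.272 [-0.1815  0.0674] -0.0432
0.31 [-0.2057  0.081 ] -0.0494
0.349 [-0.2293  0.0955] -0.0556
0.388 [-0.2524  0.1109] -0.0618
```

```bash
python3 -m crank '[[0,-0.027,0.0066,0,-0.0062],[0,-0.0536,0.0142,0,-0.0124],[0,-0.08,0.0228,0,-0.0185],[0,-0.106,0.0325,0,-0.0247],[0,-0.106,0.0325,0,-0.0247]]'; python3 st.py
```

```text
time: 10.4
position: [0.5264, -0.1571, 0.237]
tool_rot: [-2.597, -1.767, -0.002]
ft_force: [3.0, -1.2, -1.4]
grip_width: 0.172
grip_force: 40.0
t 10.4 p [ 0.5264 -0.1571  0.237 ] yaw_y -0.3757 tz [ 0.001  0.001 -1.   ] F [ 3.  -1.2 -1.4] M [-0.06 -0.56 -0.05] w 0.17247544927780356 39.97155759483576
```

```bash
python3 -m crank '[[0,-0.0256,0.0107,0,-0.0062],[0,-0.0508,0.0223,0,-0.0124],[0,-0.0755,0.0349,0,-0.0185],[0,-0.0997,0.0485,0,-0.0247],[0,-0.1233,0.063,0,-0.0309]]'; python3 -m crank '[[0,-0.024,0.0157,0,-0.0062],[0,-0.025,0.0157,0,-0.0062],[0,-0.025,0.0157,0,-0.0062]]';python3 st.py
python3 - <<'E'
from h import *
s=get_image("side")
crop(s,220,170,110,120,5,"pics/s5.png")
K=np.array(get_state()["position"])[:2];H=np.array([.5791,-.0234]);d=K-H
print("r",np.hypot(*d),"gate angle",-(np.arctan2(d[1],d[0])+np.pi/2)-.22)
u=d/np.hypot(*d);c0=np.array([-np.sin(.22),-np.cos(.22)])
for nm,v in(("stile now",u),("closed",c0)):
    w=np.append(H+.24*v,.18);print(nm,w.round(3),((P("side",w)[0]-[220,170])*5).round())
E
```

```text
time: 11.02
position: [0.502, -0.1452, 0.2371]
tool_rot: [2.756, 1.505, 0.001]
ft_force: [3.2, 0.0, -2.9]
grip_width: 0.173
grip_force: 40.0
time: 11.4
position: [0.497, -0.1422, 0.2371]
tool_rot: [2.785, 1.453, 0.001]
ft_force: [2.7, -0.9, -2.3]
grip_width: 0.172
grip_force: 40.0
t 11.4 p [ 0.497  -0.1422  0.2371] yaw_y -0.6089 tz [ 0.001 -0.    -1.   ] F [ 2.7 -0.9 -2.3] M [-0.2  -0.54  0.13] w 0.17153504014552706 39.972610948607326
r 0.14439999631526676 gate angle 0.3847695708146339
stile now [ 0.443 -0.221  0.18 ] [133. 396.]
closed [ 0.527 -0.258  0.18 ] [311. 462.]
```

View pics/s5.png

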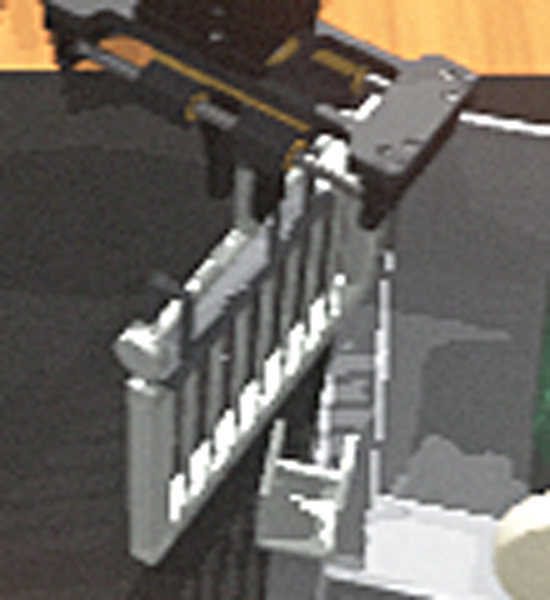

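The gate stands open. Its stile top is at (150,384), against the predicted (133,396), and the knob is held between the fingers. I'm measuring the opening from that pixel before handing in.

```bash
python3 - <<'E'
from h import *
H=np.array([.5791,-.0234])
for px in((150,384),(133,396)):
    w=ray("side",np.array([220,170])+np.array(px)/5,.18)[:2];d=w-H
    for y in(-.20,-.22,-.24):
        a=-(np.arctan2(d[1],d[0])+np.pi/2)+y;print(px,w.round(4),"len",np.hypot(*d).round(4),"yaw",y,"ang",a.round(3),"open",(.24*np.sin(a)).round(4))
E
python3 -m crank '[[0,0,0,0,0],[0,0,0,0,0],[0,0,0,0,0],[0,0,0,0,0]]';python3 st.py
```

```text
(150, 384) [ 0.4506 -0.214 ] len 0.2299 yaw -0.2 ang 0.393 open 0.0919
(150, 384) [ 0.4506 -0.214 ] len 0.2299 yaw -0.22 ang 0.373 open 0.0875
(150, 384) [ 0.4506 -0.214 ] len 0.2299 yaw -0.24 ang 0.353 open 0.083
(133, 396) [ 0.4425 -0.2211] len 0.2403 yaw -0.2 ang 0.405 open 0.0945
(133, 396) [ 0.4425 -0.2211] len 0.2403 yaw -0.22 ang 0.385 open 0.0901
(133, 396) [ 0.4425 -0.2211] len 0.2403 yaw -0.24 ang 0.365 open 0.0856
time: 11.95
position: [0.4967, -0.142, 0.2369]
tool_rot: [2.786, 1.452, 0.0]
ft_force: [4.0, -1.5, -1.6]
grip_width: 0.172
grip_force: 40.0
t 11.95 p [ 0.4967 -0.142   0.2369] yaw_y -0.6099 tz [ 0. -0. -1.] F [ 4.  -1.5 -1.6] M [-0.31 -0.63  0.01] w 0.17212020123572327 39.972661938518286
```

The chord swept by the knob (55 mm at about 143 mm radius) gives 0.39 rad, or about 9 cm, and the pixel check gives 8.3 to 9.5 cm. The hold is steady, so I'm handing in.

```bash
python3 -c "from bench import close_job; print(close_job())"
```

```text
the job is handed in; nothing more can be done
None
```

The job is handed in: the selector is at off, the bolt was lifted and drawn, and the gate is held about 9 cm open by its knob. The arm never went near the mug, dish or jar; I didn't check them in a final picture.

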